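Lock a cream doser: hold its barrel with a key and tighten the lock ring

ROBOT

A 6-joint arm with a two-finger parallel gripper is mounted at the origin on a cart in front of the work surface, level with it; the furniture and walls round the work are solid. World frame = base frame: x ahead of the robot, y to its left, z up, the work surface at z = 0. Lengths are in m, angles in rad, forces in N, time in s.
With the tool pointing down it reaches from about 0.35 to 0.975 m from the base axis. Payload 4.9 kg.
Tool frame: the origin (TCP) lies at the very end of the fingers, on their centre line; the grasp point (between the pads) lies 19 mm behind it; z points along the fingers, y is the line along which they close (so a half turn about z gives the same grasp; the last joint's range is limited). The gripper opens to 85 mm and grips with 20 to 120 N. Pads are 22 mm wide; open, the fingers measure 114 mm over their backs; the gripper's body (76 mm by 85 mm) begins 54 mm behind the grasp point. The pads swing forward as they close: fully open they stand 13 mm farther back than shut.
Start: joints at [1.139, 0.053, 1.613, -0, 1.476, -0.119], TCP at [0.192, 0.595, 0.231] pointing down, gripper open.
Joint ranges: [-3.01, 3.01], [-1.01, 2.22], [0.06, 2.58], [-1.02, 4.17], [0.09, 2.62], [-3.14, 3.14]. Speed limits (rad/s): [2.57, 2.57, 3.14, 3.14, 3.14, 3.14].

INTERFACE

Orientations are given as a rotation vector (axis times angle).
In Python, from station import ctrl, imaging gives the robot as it stands.
- The arm moves only by the tool play_rows, never from a script. Its argument "series" is a list of rows, each a list of 3 entries, a list of its own where there are three numbers: the opening, from 0 (shut) to 1 (fully open), then the shift along the tool's x, y, z each as a share of 0.05 m, from -1 to 1, then the turn, a rotation vector about the tool's x, y, z each as a share of 8 degrees, from -1 to 1. In form: [[grip, [dx, dy, dz], [ax, ay, az]], ...]. A call has 1 to 8 rows; each row shifts and turns the commanded pose from where the row before left it, along the tool's axes as they then stand; what a row does not reach is not made up. A row lasts 1/8 s, in which the tool goes at most 62.5 mm and 10.7 degrees, less where a joint would pass 70% of its speed; a pose out of reach is approached as far as the arm can. A call with a number of a shift or a turn outside -1 to 1 is refused whole. A call with a gripper value outside its range is refused whole. The fingers move at their own pace and stop on an object; "force" is the grip in N (left out, the last holds). Time passes only in rows, so rows that do not move let the fingers close. It gives the time, the measured TCP pose, the force, the opening and the grip force at its end, in the units of the state.
- ctrl.get_obs(): the state, without advancing time (a new reading comes with each control period).
- imaging.get_image(name): name is "scene" or "top"; returns a dict with "color" (400x640x3 uint8, blue, green, red), "fx", "fy", "cx", "cy" (pixels), "extrinsics" (4x4, takes a point from world to camera coordinates). Camera axes: x right, y down, z forward; pixel columns grow to the right and rows downward; lengths in m; the calibration is good to about 2 mm. A picture is of the moment at which its call begins. There is no depth.
- ctrl.finish_job(): hands the job in; it is judged then, once.
The state is a dict: "t": time; "q": joint angles; "dq": joint speeds; "effort": joint torques, N m; "tool_pos": TCP position; "tool_rot": TCP orientation; "contact_force": force on the tool from outside, world axes, zero at the start; "wrist_torque": the same for the moment, N m; "opening": finger opening in m; "grip_force": force on a finger pad.
Only numpy, scipy, OpenCV 4.12 (cv2) and the standard library are available. Lean on these libraries where they do the work, as an engineer would, in place of code of your own. Each camera call takes 0.05 s, during which the arm holds its last target. There are 200 camera calls.

TASK

Lock the cream doser at its marked portion: fit the blue-handled setting key right down over the square on top of the barrel, its handle pointing the way the red line on the square points, anticlockwise of the upright stop pin, so that the pin will stop the barrel at the mark. With the key so holding the barrel, push the knurled lock ring below it round clockwise by its bar until it is firmly tight on its spring washer, but stop there and do not force it on. Then lift the key off and lay it flat on the worktop clear of the doser, without forcing anything or disturbing the custard cups.

Things in the scene. Friction and masses are not known exactly. Their poses are not given: they have to be found in the camera images.
- key_hub (a point): Centre of the loose setting key's hub, half-way up (7 mm above its underside). Steel hub 38 x 38 mm, 14 mm thick, with a 21.5 mm square through hole; blue handle 14 mm wide, 10 mm thick, ending 102 mm from the hub's centre. About 140 g, lies flat. x points along the handle, z up; grip the hub across y.
- barrel_seat (a point): Shoulder of the barrel, on its upright axis, 127 mm above the worktop; the fitted key's underside rests on it. Above it a 20 mm square, 14 mm high, then a 4 mm taper. z up; x is where the red line and the fitted key's handle point. Turns with the barrel, which the ring's stiff thread carries along both ways (0.15 N m); nothing else holds it. The key has 0.08 rad of play each way.
- bar_point (a point): Point on the lock ring's tommy bar, 55 mm from the axis, at mid height (112 mm). Ring: dark, knurled, 56 mm across, 103 to 121 mm high. Bar: steel, level, 11 mm thick, out to 72 mm, black end. It starts 0.6 to 0.95 rad short of the washer. Turning it clockwise from above takes 0.23 N m before it meets the washer, then 0.6 rising by 0.45 per rad.
- washer (a joint): Squeeze (m) of the red spring washer under the ring: 0 until the ring meets it, then 0.5 mm per rad. Where it meets is not known (the gasket is worn), so feel for it. Tight from 0.1 mm (0.69 N m at the ring: 12.5 N on the bar at 55 mm); ruined from 0.5 mm (1.05 N m, 19 N). The ring stays where it is left.
- stop_pin: Upright steel pin, 10 mm thick, 45 mm high, on top of the doser's body; origin at its foot, 98 mm above the worktop, 81 mm from the barrel's axis. When the clockwise side of the key's handle bears on it, the barrel is at its mark: barrel_seat's x axis then lies along this pin's y axis. The barrel starts 0.1 to 0.95 rad short of that. The pin bears at most 20 N.
- doser: White and steel cream doser, fixed; origin on the worktop under the barrel's axis, z up. Body 92 mm in x, -50 to +116 mm in y, top at 98 mm; base plate -130 to +65 mm in x, -133 to +123 mm in y, 13 mm high; piston cylinder and black knob along -y to -176 mm; nozzle in front (-x) to -100 mm, 90 mm high.
- nozzle_cup: Filled custard cup 59 mm across, 42 mm high, standing on the base plate under the doser's nozzle; origin at the centre of its underside.
- filled_cup_a: Filled custard cup of the same kind on the worktop, to the robot's right; origin at the centre of its underside.
- filled_cup_b: Another filled custard cup on the worktop, to the robot's right; origin at the centre of its underside.
Not all that is in view belongs to the job. Leave any green look-alike of the part that bears key_hub alone.

How it is judged:
On the way, in this order (a step that is already met when the one before it is completed fails the run):
1. the key sits fully down on the barrel's square (horizontal distance between key_hub and barrel_seat below 0.004 m and z of key_hub in the frame of barrel_seat below 0.0105 m and angle between key_hub's own z axis and vertical below 0.12 rad), for 0.2 s.
2. the lock ring is tight on its washer while the key holds the barrel at the mark (all of step 1 and angle between the x axis of barrel_seat and the y axis of stop_pin, either way round below 0.15 rad and value of joint washer above 0.0001 m), for 0.2 s.
At the end, for the whole second after the job is handed in: The lock ring squeezes its washer by more than 0.1 mm, the barrel is within 0.15 rad of its mark, and the key lies flat and still on the worktop, its hub more than 120 mm from the doser's barrel axis (angle between the x axis of barrel_seat and the y axis of stop_pin, either way round below 0.15 rad and value of joint washer above 0.0001 m and height (world z) of key_hub below 0.012 m and angle between key_hub's own z axis and vertical below 0.15 rad and horizontal distance between key_hub and doser above 0.12 m and linear speed of key below 0.02 m/s); the robot touches nothing.
It fails at once if the lock ring is forced on until its washer is squeezed by more than 0.5 mm (value of joint washer above 0.0005 m).
It fails at once if the key is pressed on the stop pin with more than 20 N (contact force between key and stop_pin above 20 N).
It fails at once if the key is jammed on the barrel with more than 40 N (contact force between key and barrel above 40 N).
It fails at once if a custard cup is moved more than 30 mm (distance of any of nozzle_cup, filled_cup_a, filled_cup_b from where it was at the start of the episode above 0.03 m).
It also fails if it takes over 72 s, if anything falls off the work surface, if the arm or the gripper's body presses on something with over 40 N, if the wrist force passes 120 N, or if a joint passes its speed limit or range.

## Working session

There is one attempt and no reset: what is moved stays moved. The work goes in short steps, Python scripts to look and compute and a tool call to move; the robot and the scene stay as the last step left them, time stands still between calls to the robot, and variables do not carry over. Pictures are saved under pics/ and viewed, at most 10 in all, crops included, and the job is handed in when it is done.

Besides the shell and the picture viewer there is one more tool, called after "Request:" as name([rows], argument=value, ...), one row to a line, values as JSON. play_rows: Moves the arm, as the interface text tells. Shift numbers are shares of 0.05 m and turn numbers shares of 8 degrees, none past 1 either way. Its arguments: {"type":"object","properties":{"series":{"type":"array"},"force":{"type":"number"}},"required":["series"]}

```bash
mkdir -p pics
cat > h.py <<'E'
import numpy as np, cv2
from scipy.spatial.transform import Rotation as R
from station import ctrl, imaging
def shot(n,f=None):
    d=imaging.get_image(n)
    if f: cv2.imwrite('pics/'+f,d['color'])
    return d
def ray(d,u,v):
    E=np.array(d['extrinsics']);c=-E[:3,:3].T@E[:3,3]
    r=E[:3,:3].T@np.array([(u-d['cx'])/d['fx'],(v-d['cy'])/d['fy'],1]);return c,r
def onz(d,u,v,z):
    c,r=ray(d,u,v);return (c+r*(z-c[2])/r[2])
def proj(d,p):
    E=np.array(d['extrinsics']);q=E[:3,:3]@np.array(p)+E[:3,3]
    return d['fx']*q[0]/q[2]+d['cx'],d['fy']*q[1]/q[2]+d['cy']
E
python3 - <<'E'
from h import *
for n in('scene','top'):
    d=shot(n,n+'0.png'); print(n,d['fx'],ray(d,320,200))
print(ctrl.get_obs())
E
```

```text
scene 515.9986760404329 (array([ 0.00580067, -0.93572801,  1.18579258]), array([ 0.31536041,  0.66980096, -0.67237371]))
top 427.6775929165854 (array([-0.2360956 ,  0.52192096,  1.5448146 ]), array([ 0.44965471, -0.25150846, -0.85722022]))
{'t': 0.1, 'q': array([ 1.13900874e+00,  5.33174102e-02,  1.61414917e+00, -3.05195719e-05,
        1.47601289e+00, -1.19037211e-01]), 'dq': array([ 0.00138221, -0.00035959, -0.0039287 ,  0.00102496, -0.00134531,
       -0.00089034]), 'effort': array([ 1.30701974e-04, -3.94907963e+01, -3.71361208e+01, -1.19750493e-04,
        3.96990072e-03, -1.27316602e-05]), 'tool_pos': array([0.19208973, 0.59415541, 0.23017398]), 'tool_rot': array([-4.89187330e-01, -3.10278132e+00,  2.86465271e-03]), 'contact_force': array([0.07094147, 0.41641304, 0.28496752]), 'wrist_torque': array([-0.03308862, -0.0082446 , -0.03954302]), 'grip_force': 0.0, 'opening': 0.08529283631884314}
```

View pics/scene0.png

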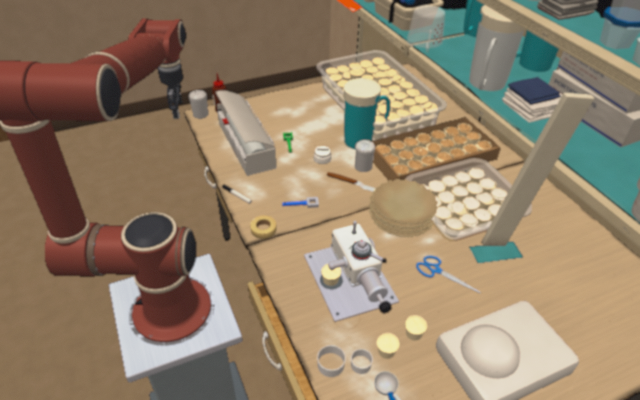

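View pics/top0.png

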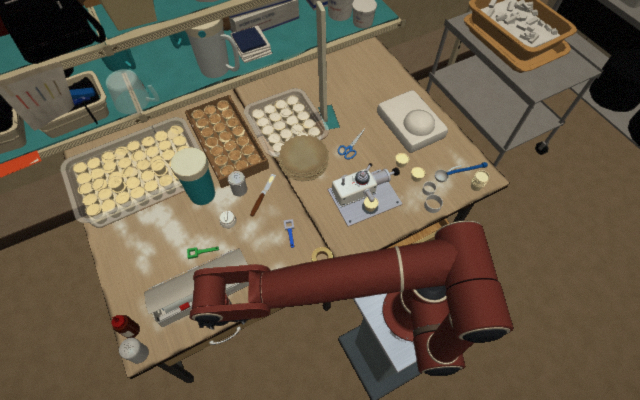

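Scene view: the blue-handled key with a square steel hub is at (300,203), hub about (313,202). The green look-alike is at (289,140) and is to be left alone. Other blue things are the scissors (430,265) and the spoon/sieve handle (388,392). In the top view the key is at (291,232). The doser is at (358,250) in the scene view and (362,183) in the top view. One enlarged montage will confirm this.

Run:
```python
from h import *
s=cv2.imread('pics/scene0.png');t=cv2.imread('pics/top0.png')
def crop(i,x,y,w,h,W,H): return cv2.resize(i[y:y+h,x:x+w],(W,H),interpolation=cv2.INTER_CUBIC)
m=np.zeros((600,800,3),np.uint8)
m[:400,:400]=crop(s,305,220,100,100,400,400)
m[:400,400:]=crop(t,322,150,80,80,400,400)
m[400:,:400]=crop(s,270,182,80,40,400,200)
m[400:,400:]=crop(t,260,210,80,40,400,200)
cv2.imwrite('pics/m.png',m)
ds=shot('scene');dt=shot('top')
for n,d,(x,y,w,h) in(('s',ds,(275,190,50,25)),('t',dt,(275,215,30,40))):
    c=d['color'][y:y+h,x:x+w]; hsv=cv2.cvtColor(c,cv2.COLOR_BGR2HSV)
    b=cv2.inRange(hsv,(100,120,60),(130,255,255));v,u=np.nonzero(b);P=np.c_[u+x,v+y].astype(float)
    W=np.array([onz(d,*p,.007)[:2] for p in P]);m0=W.mean(0);e=np.linalg.svd(W-m0)[2][0]
    k=(W-m0)@e;print(n,P.mean(0),m0,e,k.min(),k.max(),len(P))
    print(np.array([p for p in [onz(d,*q,.014)[:2] for q in ((313,202),) ]]) if n=='s' else onz(d,288,223,.014))
```

```text
s [294.80327869 202.86885246] [0.47460116 0.25889298] [-0.95342585  0.3016275 ] -0.03799122876734747 0.03999063834900312 61
[[0.52964278 0.231729  ]]
t [290.58333333 237.05      ] [0.47393523 0.25609971] [-0.94969703  0.31317015] -0.040392734522559835 0.04056565579334498 60
[0.53202917 0.23864363 0.014     ]
```

View pics/m.png

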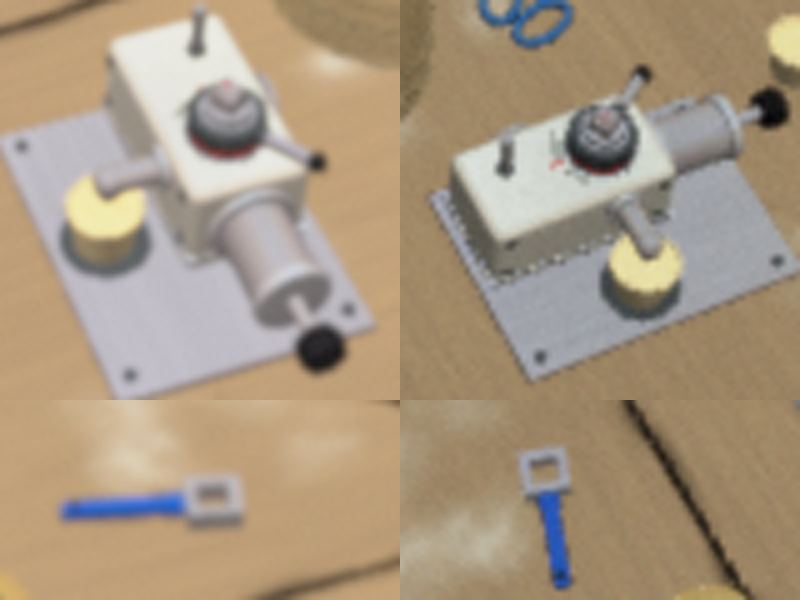

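The montage confirms the key: a blue handle with a square-holed hub, the only such part besides the green one. The pin top is at scene (355,223) and top (343,177). The square's top is at scene (362,242) and top (363,174). The bar's black end is at scene (384,260) and top (370,165).

Run:
```python
from h import *
ds=shot('scene');dt=shot('top')
def tri(a,b):
    A=[];y=[]
    M=np.zeros((3,3));v=np.zeros(3)
    for d,p in((ds,a),(dt,b)):
        c,r=ray(d,*p);r=r/np.linalg.norm(r);Q=np.eye(3)-np.outer(r,r);M+=Q;v+=Q@c
    return np.linalg.solve(M,v)
for n,a,b,z in(('sq',(362.2,242.5),(363,174.2),.143),('ring',(362,250),(362.2,177.6),.115),('pintop',(354.75,223),(343.4,176.6),.141),('pinfoot',(354.2,232.5),(343.4,184.4),.098),('bar',(384.2,260.2),(370.4,164.6),.112)):
    print(n,tri(a,b).round(4),onz(ds,*a,z).round(4),onz(dt,*b,z).round(4))
a=cv2.resize(ds['color'][230:270,340:400],(600,400),interpolation=cv2.INTER_CUBIC)
# red pixels
for n,d,(x,y,w,h) in(('s',ds,(345,232,40,35)),('t',dt,(345,160,40,35))):
    c=d['color'][y:y+h,x:x+w].astype(int); r=c[...,2]-(c[...,0]+c[...,1])/2
    v,u=np.nonzero(r>25); print(n,[(i+x,j+y,int(r[j,i])) for i,j in zip(u,v)])
b=cv2.resize(dt['color'][158:193,340:385],(540,420)[:2],interpolation=cv2.INTER_CUBIC)
s=ds['color'][232:262,345:380]; t=dt['color'][162:192,345:380]
cv2.imwrite('pics/sq.png',np.hstack([cv2.resize(i,(385,330),interpolation=cv2.INTER_CUBIC) for i in(s,t)]))
```

```text
sq [ 0.5298 -0.0991  0.1382] [ 0.5303 -0.1019  0.143 ] [ 0.5243 -0.0965  0.143 ]
ring [ 0.5319 -0.1004  0.1087] [ 0.5305 -0.1046  0.115 ] [ 0.5268 -0.0974  0.115 ]
pintop [ 0.5497 -0.0227  0.1407] [ 0.5473 -0.0239  0.141 ] [ 0.552  -0.0229  0.141 ]
pinfoot [ 0.5471 -0.0215  0.0971] [ 0.55  -0.021  0.098] [ 0.5432 -0.0207  0.098 ]
bar [ 0.5685 -0.1614  0.1133] [ 0.5706 -0.16    0.112 ] [ 0.5677 -0.1618  0.112 ]
s [(np.int64(365), np.int64(232), 39), (np.int64(366), np.int64(232), 50), (np.int64(367), np.int64(232), 53), (np.int64(368), np.int64(232), 52), (np.int64(369), np.int64(232), 52), (np.int64(370), np.int64(232), 53), (np.int64(371), np.int64(232), 53), (np.int64(372), np.int64(232), 52), (np.int64(373), np.int64(232), 52), (np.int64(374), np.int64(232), 52), (np.int64(375), np.int64(232), 52), (np.int64(376), np.int64(232), 52), (np.int64(377), np.int64(232), 52), (np.int64(378), np.int64(232), 52), (np.int64(379), np.int64(232), 52), (np.int64(380), np.int64(232), 50), (np.int64(381), np.int64(232), 48), (np.int64(382), np.int64(232), 47), (np.int64(383), np.int64(232), 44),
[... 27671 characters left out ...]
int64(173), 38), (np.int64(351), np.int64(173), 34), (np.int64(362), np.int64(173), 26), (np.int64(363), np.int64(173), 28), (np.int64(345), np.int64(174), 30), (np.int64(347), np.int64(174), 30), (np.int64(348), np.int64(174), 33), (np.int64(349), np.int64(174), 26), (np.int64(352), np.int64(182), 33), (np.int64(353), np.int64(182), 54), (np.int64(354), np.int64(182), 46), (np.int64(357), np.int64(182), 34), (np.int64(352), np.int64(183), 43), (np.int64(359), np.int64(183), 47), (np.int64(365), np.int64(183), 46), (np.int64(360), np.int64(184), 26), (np.int64(361), np.int64(184), 48), (np.int64(362), np.int64(184), 27), (np.int64(363), np.int64(184), 42), (np.int64(364), np.int64(184), 35)]
```

View pics/sq.png

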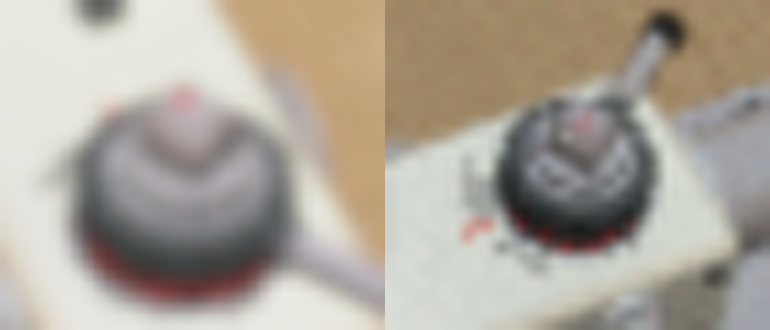

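Run:
```python
from h import *
out=[]
for n,(x,y,w,h),k,cx0,cy0 in(('scene',(350,235,24,26),0,362,250),('top',(352,166,20,20),0,362,177)):
    d=shot(n); im=np.mean([d['color'].astype(float)]+[shot(n)['color'].astype(float) for _ in range(5)],0)
    # ring silhouette
    g=im.max(2); m=(g<95).astype(np.uint8)
    yy,xx=np.mgrid[:400,:640]; m[(abs(xx-cx0)>14)|(abs(yy-cy0)>12)]=0
    nl,L,st,_=cv2.connectedComponentsWithStats(m); i=1+np.argmax(st[1:,4]); pts=np.argwhere(L==i)[:,::-1].astype(np.float32)
    hull=cv2.convexHull(pts);e=cv2.fitEllipse(hull)
    print(n,'ring',e,st[i],onz(d,*e[0],.112).round(4))
    r=im[...,2]-(im[...,0]+im[...,1])/2
    rx,ry=(361,241) if n=='scene' else (363,174)
    sub=r[ry-3:ry+4,rx-3:rx+4].round().astype(int);print(rx-3,ry-3);print(sub)
    print('axis px z.112,.127,.145 for axis .530,-.100', [tuple(np.round(proj(d,(.530,-.100,z)),1)) for z in(.112,.127,.145)])
    c=np.clip((im[y:y+h,x:x+w]-40)*1.3,0,255).astype(np.uint8)
    out.append(cv2.resize(c,(400,int(400*h/w)),interpolation=cv2.INTER_LANCZOS4)[:400])
cv2.imwrite('pics/z.png',np.hstack(out))
```

```text
scene ring ((360.8821716308594, 252.47369384765625), (9.900211334228516, 16.745262145996094), 98.62139129638672) [353 250  17   8  65] [ 0.5248 -0.1093  0.112 ]
358 238
[[ 4  4  4  4  4  4  4]
 [ 4  5  8 14 10  4  4]
 [ 7 11 22 34 27 11  4]
 [ 7 10 21 32 28 11  5]
 [ 8 12 14 17 15  8  6]
 [ 9 12 12 11  9  8  9]
 [ 9 11 12 12 11 10  9]]
axis px z.112,.127,.145 for axis .530,-.100 [(np.float64(361.0), np.float64(249.6)), (np.float64(361.4), np.float64(246.0)), (np.float64(361.8), np.float64(241.6))]
top ring ((361.7182922363281, 178.1538543701172), (11.798755645751953, 13.516281127929688), 96.48698425292969) [355 175  14  10  59] [ 0.527  -0.0956  0.112 ]
360 171
[[ 1  1 -2 -1 -4 -3 -4]
 [-2  0  4 22 -2  0 -3]
 [ 5  8 28 29  5  5 -1]
 [ 3  5 10 10  7  4 -3]
 [ 3  5  8  8  5  0 -6]
 [-3  2  4  4  1 -5 -8]
 [-6 -5 -1  2 -3 -5 -7]]
axis px z.112,.127,.145 for axis .530,-.100 [(np.float64(362.3), np.float64(177.2)), (np.float64(362.6), np.float64(175.1)), (np.float64(363.1), np.float64(172.5))]
```

View pics/z.png

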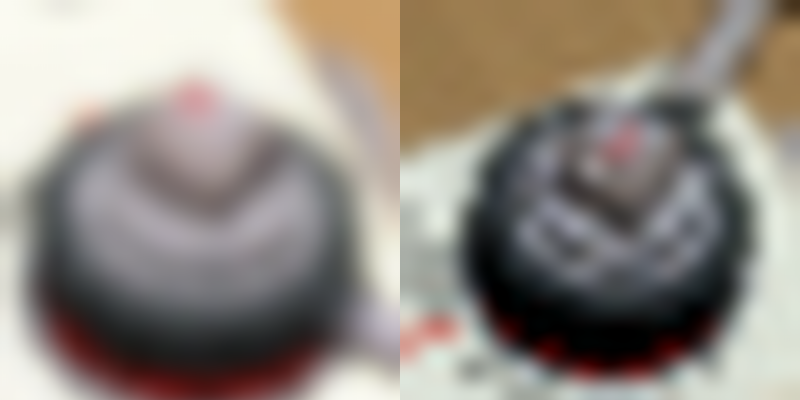

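The square's near corner faces the scene camera, at (361.8,247) in the scene view. With the red blob at (361.2,240.4), the handle must point about 103° in world. The pin is at about 76°, so the mark is near 84.7°. The barrel axis is about (0.530,-0.100). I'm moving to the key now; the tool is already aligned with its handle.

Request:
play_rows([
  [1,[-1,-0.54,0],[0,0,0]],
  [1,[-1,-0.54,0],[0,0,0]],
  [1,[-1,-0.54,0],[0,0,0]],
  [1,[-1,-0.54,0],[0,0,0]],
  [1,[-1,-0.54,0],[0,0,0]],
  [1,[-1,-0.54,0.5],[0,0,0]],
  [1,[-1,-0.54,0.5],[0,0,0]],
  [1,[-1,-0.54,0.5],[0,0,0]],
])

```text
t: 1.9
tool_pos: [0.5077, 0.2646, 0.156]
tool_rot: [0.489, 3.102, 0.001]
contact_force: [1.2, -0.3, -0.1]
opening: 0.0854
grip_force: 0.0
```

Request:
play_rows([
  [1,[-0.31,-0.17,0.5],[0,0,0]],
  [1,[-0.31,-0.17,0.8],[0,0,0]],
  [1,[0,0,0.8],[0,0,0]],
  [1,[0,0,0.3],[0,0,0]],
  [1,[0,0,0],[0,0,0]],
])

```text
t: 2.52
tool_pos: [0.53, 0.2403, 0.0356]
tool_rot: [-0.489, -3.102, 0.001]
contact_force: [-0.1, 0.9, -0.6]
opening: 0.0855
grip_force: 0.0
```

Run:
```python
from h import *
o=ctrl.get_obs();print(o['tool_pos'],o['tool_rot'])
a=shot('scene')['color'][170:235,260:350];b=shot('top')['color'][195:260,250:340]
cv2.imwrite('pics/k.png',np.hstack([cv2.resize(i,(400,289),interpolation=cv2.INTER_CUBIC) for i in(a,b)]))
```

```text
[0.53001731 0.2402918  0.03558674] [-4.88654461e-01 -3.10156443e+00  1.35063928e-03]
```

View pics/k.png

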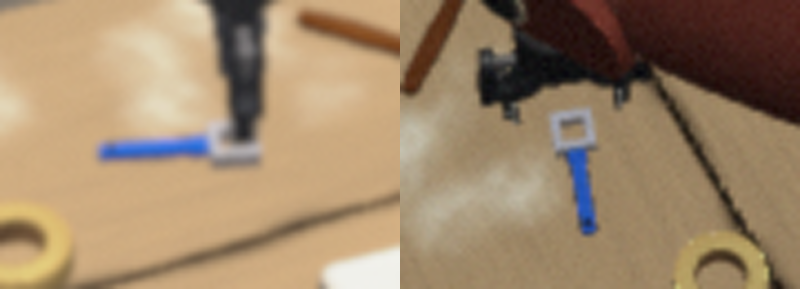

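The fingers straddle the hub: scene crop hub at (235,145), top crop hub at (573,130) between the finger tips. I'm lowering and closing.

Request:
play_rows([
  [1,[0,0,0.4],[0,0,0]],
  [1,[0,0,0.28],[0,0,0]],
  [0.5,[0,0,0],[0,0,0]],
  [0.35,[0,0,0],[0,0,0]],
  [0.3,[0,0,0],[0,0,0]],
  [0.3,[0,0,0],[0,0,0]],
], force=50)

```text
t: 3.38
tool_pos: [0.5315, 0.2406, 0.0032]
tool_rot: [0.489, 3.102, 0.001]
contact_force: [-0.1, -0.1, 1.7]
opening: 0.0364
grip_force: 50.8
```

Request:
play_rows([
  [0.3,[0,0,-0.2],[0,0,0]],
  [0.3,[0,0,-0.8],[0,0,0]],
  [0.3,[0,0,-1],[0,0,0]],
  [0.3,[0,0,-1],[0,0,0]],
  [0.3,[0,0,-0.8],[0,0,0]],
  [0.3,[0,0,0],[0,0,0]],
])

```text
t: 4.12
tool_pos: [0.533, 0.2411, 0.1976]
tool_rot: [0.488, 3.095, 0.006]
contact_force: [-0.1, -0.4, -1.1]
opening: 0.0364
grip_force: 50.6
```

Run:
```python
from h import *
o=ctrl.get_obs();p=o['tool_pos'];print(p,o['tool_rot'],o['opening'])
for n in('scene','top'):
    d=shot(n);c=d['color'];hsv=cv2.cvtColor(c,cv2.COLOR_BGR2HSV)
    b=cv2.inRange(hsv,(100,120,50),(130,255,255)); u0,v0=proj(d,p)
    yy,xx=np.mgrid[:400,:640]; b[(abs(xx-u0)>60)|(abs(yy-v0)>60)]=0
    nl,L,st,_=cv2.connectedComponentsWithStats(b);i=1+np.argmax(st[1:,4]);P=np.argwhere(L==i)[:,::-1]
    W=np.array([onz(d,*q,p[2]+.004)[:2] for q in P]);m=W.mean(0);e=np.linalg.svd(W-m)[2][0]
    k=(W-m)@e
    print(n,len(P),m,np.degrees(np.arctan2(e[1],e[0])),k.min(),k.max(),'tip-less hub est',m+.0605*e*(1 if e[0]>0 else -1))
```

```text
[0.53300492 0.2411144  0.1976282 ] [0.4879421  3.09525316 0.00627756] 0.03640466493561335
scene 66 [0.47759804 0.26031342] 162.8728100439298 -0.036250473951519244 0.03956189229287408 tip-less hub est [0.53541507 0.24249655]
top 77 [0.47408746 0.25902411] 161.35483887166208 -0.03994994432930385 0.043441416557844795 tip-less hub est [0.53141222 0.23968188]
```

Request:
play_rows([
  [0.3,[-0.263,-0.81,0],[0,0,0.92]],
  [0.3,[-0.366,-0.769,0],[0,0,0.92]],
  [0.3,[-0.462,-0.717,0],[0,0,0.92]],
  [0.3,[-0.549,-0.652,0],[0,0,0.92]],
  [0.3,[-0.628,-0.576,0],[0,0,0.92]],
  [0.3,[-0.697,-0.49,0],[0,0,0.92]],
  [0.3,[-0.754,-0.397,0],[0,0,0.92]],
  [0.3,[-0.798,-0.297,0.2],[0,0,0.92]],
])

```text
t: 5.22
tool_pos: [0.5304, -0.1015, 0.1801]
tool_rot: [-1.955, -2.456, 0.001]
contact_force: [0.8, -0.0, -2.0]
opening: 0.0365
grip_force: 50.7
```

Request:
play_rows([
  [0.3,[0,0,0],[0,0,0]],
  [0.3,[0,0,0],[0,0,0]],
])

```text
t: 5.48
tool_pos: [0.5304, -0.0999, 0.1802]
tool_rot: [-1.949, -2.459, 0.001]
contact_force: [-0.1, 0.2, -1.9]
opening: 0.0364
grip_force: 50.7
```

Run:
```python
from h import *
o=ctrl.get_obs();p=o['tool_pos'];M=R.from_rotvec(o['tool_rot']).as_matrix();print(p,np.degrees(np.arctan2(M[1,0],M[0,0])),M[:,2],o['contact_force'])
ims=[]
for n,(x,y) in(('scene',(335,205)),('top',(330,145))):
    d=shot(n);print(n,'tcp px',proj(d,p),'hub',proj(d,p+[0,0,.004]))
    c=d['color'];hsv=cv2.cvtColor(c,cv2.COLOR_BGR2HSV)
    b=cv2.inRange(hsv,(100,120,50),(130,255,255)); u0,v0=proj(d,p)
    yy,xx=np.mgrid[:400,:640]; b[(abs(xx-u0)>60)|(abs(yy-v0)>60)]=0
    nl,L,st,_=cv2.connectedComponentsWithStats(b);
    if nl>1:
        i=1+np.argmax(st[1:,4]);P=np.argwhere(L==i)[:,::-1]
        W=np.array([onz(d,*q,p[2]+.004)[:2] for q in P]);m=W.mean(0);e=np.linalg.svd(W-m)[2][0];k=(W-m)@e
        print(len(P),m,np.degrees(np.arctan2(e[1],e[0])),k.min(),k.max())
    ims.append(cv2.resize(c[y:y+70,x:x+60],(400,466),interpolation=cv2.INTER_CUBIC))
cv2.imwrite('pics/ab.png',np.hstack(ims))
```

```text
[ 0.53038747 -0.09986238  0.18022431] 103.22030173630081 [-0.00345596  0.00168414 -0.99999261] [-0.10145827  0.19722921 -1.8952194 ]
scene tcp px (np.float64(362.89668275443444), np.float64(232.61195722076127)) hub (np.float64(363.00633731866793), np.float64(231.58284875484586))
23 [ 0.51136462 -0.01009537] -87.01084087613049 -0.011530323819543213 0.011284099186777538
top tcp px (np.float64(363.85280604052616), np.float64(167.31258844839843)) hub (np.float64(363.95340764432575), np.float64(166.71529683824713))
78 [ 0.62923823 -0.07789527] 166.45201463044899 -0.02999623033938279 0.03716573778380496
```

View pics/ab.png

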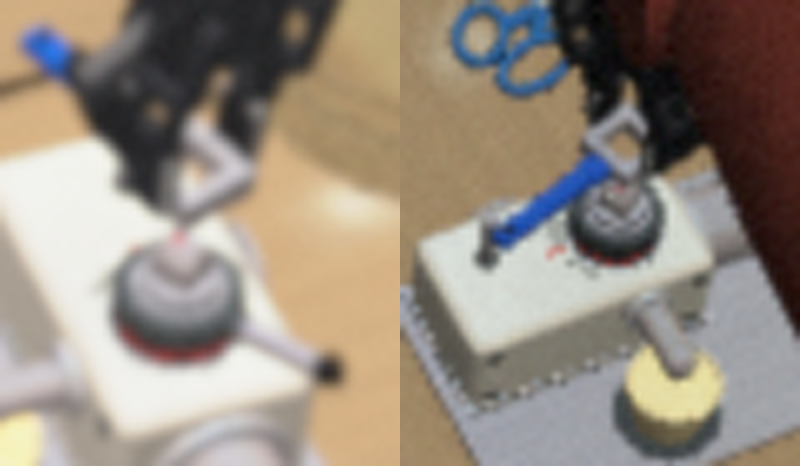

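The key hovers above the square with its handle parallel to the wanted direction: the hub is about (215,170) in the left half and the handle runs past the pin's anticlockwise side. I'm lowering it with feel.

Request:
play_rows([
  [0.3,[0,0,0.3],[0,0,0]],
  [0.3,[0,0,0.25],[0,0,0]],
  [0.3,[0,0,0.06],[0,0,0]],
  [0.3,[0,0,0.04],[0,0,0]],
  [0.3,[0,0,0],[0,0,0]],
])

```text
t: 6.2
tool_pos: [0.5317, -0.1005, 0.15]
tool_rot: [1.951, 2.462, 0.0]
contact_force: [0.2, -0.4, -1.6]
opening: 0.0365
grip_force: 50.7
```

Request:
play_rows([
  [0.3,[0,0,0.04],[0,0,0]],
  [0.3,[0,0,0],[0,0,0]],
])

```text
t: 6.45
tool_pos: [0.5315, -0.1005, 0.1479]
tool_rot: [1.951, 2.462, 0.0]
contact_force: [0.1, -0.5, -1.7]
opening: 0.0366
grip_force: 50.7
```

Request:
play_rows([
  [0.3,[0,0,0.04],[0,0,0]],
  [0.3,[0,0,0],[0,0,0]],
])

```text
t: 6.7
tool_pos: [0.5314, -0.1005, 0.1456]
tool_rot: [-1.951, -2.462, 0.0]
contact_force: [-0.0, -1.2, -1.3]
opening: 0.0366
grip_force: 50.7
```

Request:
play_rows([
  [0.3,[0,0,0.03],[0,0,0]],
  [0.3,[0,0,0],[0,0,0]],
])

```text
t: 6.95
tool_pos: [0.5315, -0.1006, 0.1444]
tool_rot: [-1.951, -2.462, 0.0]
contact_force: [-0.7, -0.1, -0.1]
opening: 0.0365
grip_force: 50.9
```

Request:
play_rows([
  [0.3,[0,0,0.03],[0,0,0]],
  [0.3,[0,0,0],[0,0,0]],
])

```text
t: 7.2
tool_pos: [0.5317, -0.1007, 0.1436]
tool_rot: [1.951, 2.462, -0.0]
contact_force: [-3.8, 0.2, 3.8]
opening: 0.0367
grip_force: 51.4
```

Request:
play_rows([
  [0.3,[0,0,0.03],[0,0,0]],
  [0.3,[0,0,0],[0,0,0]],
])

```text
t: 7.45
tool_pos: [0.5319, -0.1008, 0.1434]
tool_rot: [1.951, 2.461, -0.0]
contact_force: [-4.7, 0.3, 10.2]
opening: 0.0367
grip_force: 52.0
```

Request:
play_rows([
  [0.3,[0.008,-0.03,0],[0,0,0]],
  [0.3,[0,0,0],[0,0,0]],
])

```text
t: 7.7
tool_pos: [0.5313, -0.1008, 0.1433]
tool_rot: [1.949, 2.459, 0.003]
contact_force: [-1.8, -0.9, 6.7]
opening: 0.0363
grip_force: 51.7
```

```bash
python3 -c "
from h import *
o=ctrl.get_obs();print(o['tool_pos'],o['contact_force'],o['wrist_torque'])"
```

```text
[ 0.53130102 -0.10078014  0.14334956] [-1.8121954  -0.90467469  6.71911086] [0.06618746 0.29919321 0.02063055]
```

Request:
play_rows([
  [0.3,[0,-0.025,0.01],[0,0,0]],
  [0.3,[0,0,0],[0,0,0]],
])

```text
t: 7.95
tool_pos: [0.5309, -0.1009, 0.1433]
tool_rot: [1.948, 2.458, 0.005]
contact_force: [-0.3, 0.8, 7.4]
opening: 0.0366
grip_force: 51.7
```

Request:
play_rows([
  [0.3,[-0.01,-0.01,0.03],[0,0,0]],
  [0.3,[0,0,0],[0,0,0]],
])

```text
t: 8.2
tool_pos: [0.531, -0.1013, 0.143]
tool_rot: [1.948, 2.458, 0.007]
contact_force: [-0.4, 2.2, 11.6]
opening: 0.0365
grip_force: 52.2
```

```bash
python3 -c "
from h import *
o=ctrl.get_obs();print(o['tool_pos'],o['contact_force'],o['wrist_torque'])"
```

```text
[ 0.53102232 -0.10125669  0.14301367] [-0.42962956  2.22053747 11.5771503 ] [ 0.48803909  0.20955472 -0.00612471]
```

Request:
play_rows([
  [0.3,[0.03,0,0],[0,0,0]],
  [0.3,[0,0,0],[0,0,0]],
])

```text
t: 8.45
tool_pos: [0.5309, -0.1007, 0.1431]
tool_rot: [1.947, 2.456, 0.005]
contact_force: [0.3, -0.3, 11.3]
opening: 0.0365
grip_force: 52.1
```

Request:
play_rows([
  [0.3,[0.03,0,0],[0,0,0]],
  [0.3,[0,0,0],[0,0,0]],
])

```text
t: 8.7
tool_pos: [0.5308, -0.1002, 0.1432]
tool_rot: [1.945, 2.455, 0.003]
contact_force: [1.2, -3.9, 9.8]
opening: 0.0368
grip_force: 52.0
```

```bash
python3 -c "
from h import *
o=ctrl.get_obs();print(o['tool_pos'],o['contact_force'],o['wrist_torque'])"
```

```text
[ 0.5308071  -0.10017156  0.14317855] [ 1.19348952 -3.93772308  9.8112455 ] [-0.56455093 -0.06494582 -0.02130551]
```

Request:
play_rows([
  [0.3,[-0.02,0,0],[0,0,0.35]],
  [0.3,[0,0,0],[0,0,0.35]],
  [0.3,[0,0,0],[0,0,0]],
])

```text
t: 9.07
tool_pos: [0.5306, -0.1007, 0.1431]
tool_rot: [2.064, 2.358, 0.003]
contact_force: [0.5, -2.1, 10.7]
opening: 0.0364
grip_force: 52.1
```

```bash
python3 -c "
from h import *
o=ctrl.get_obs();print(o['tool_pos'],o['contact_force'],o['wrist_torque'],o['tool_rot'])"
```

```text
[ 0.53064701 -0.10071186  0.14311216] [ 0.53230795 -2.08306803 10.69733555] [-0.31361342  0.21278022  0.02991489] [2.06447696 2.35782156 0.00349531]
```

Not yet; I'll try the other way, 5.6° back and then as much past.

Request:
play_rows([
  [0.3,[0,0,0],[0,0,-0.7]],
  [0.3,[0,0,0],[0,0,-0.35]],
  [0.3,[0,0,0],[0,0,0]],
])

```text
t: 9.45
tool_pos: [0.5298, -0.1004, 0.1407]
tool_rot: [1.888, 2.504, 0.002]
contact_force: [3.2, -2.8, 2.0]
opening: 0.0364
grip_force: 51.2
```

Request:
play_rows([
  [0.3,[0,0,0],[0,0,-0.35]],
  [0.3,[0,0,0],[0,0,0]],
])

```text
t: 9.7
tool_pos: [0.5295, -0.1002, 0.1401]
tool_rot: [1.827, 2.55, 0.001]
contact_force: [4.6, -2.9, 2.1]
opening: 0.0366
grip_force: 51.1
```

```bash
python3 -c "
from h import *
o=ctrl.get_obs();print(o['tool_pos'],o['contact_force'],o['wrist_torque'],o['tool_rot'])"
```

```text
[ 0.52945078 -0.10024718  0.14013048] [ 4.63146299 -2.8534323   2.07585025] [-0.61543404 -0.76720839  0.06825597] [1.82729458e+00 2.54957579e+00 1.39776784e-03]
```

Request:
play_rows([
  [0.3,[-0.017,0.016,0],[0,0,0.15]],
  [0.3,[0,0,0.06],[0,0,0]],
  [0.3,[0,0,0],[0,0,0]],
])

```text
t: 10.07
tool_pos: [0.5297, -0.1004, 0.1364]
tool_rot: [1.855, 2.533, 0.001]
contact_force: [4.7, -2.6, 0.9]
opening: 0.0366
grip_force: 51.1
```

Request:
play_rows([
  [0.3,[-0.01,0.01,0.06],[0,0,0]],
  [0.3,[0,0,0],[0,0,0]],
])

```text
t: 10.32
tool_pos: [0.5298, -0.1005, 0.133]
tool_rot: [1.855, 2.534, 0.0]
contact_force: [3.2, -3.7, 1.5]
opening: 0.0367
grip_force: 51.1
```

```bash
python3 -c "
from h import *
o=ctrl.get_obs();print(o['tool_pos'],o['contact_force'],o['wrist_torque'],o['tool_rot'])"
```

```text
[ 0.52980536 -0.10048821  0.13299634] [ 3.22694697 -3.73959465  1.54170432] [-0.69359824 -0.73692788  0.02022809] [1.85533405e+00 2.53417832e+00 5.16292475e-05]
```

Request:
play_rows([
  [0.3,[-0.02,0.012,0.04],[0,0,0]],
  [0.3,[0,0,0.02],[0,0,0]],
  [0.3,[0,0,0],[0,0,0]],
])

```text
t: 10.7
tool_pos: [0.5301, -0.1007, 0.1297]
tool_rot: [-1.855, -2.534, 0.0]
contact_force: [3.0, -1.9, 0.2]
opening: 0.0364
grip_force: 51.0
```

Request:
play_rows([
  [0.3,[-0.01,0.01,0.02],[0,0,0]],
  [0.3,[0,0,0],[0,0,0]],
])

```text
t: 10.95
tool_pos: [0.5304, -0.1009, 0.1295]
tool_rot: [-1.854, -2.533, 0.001]
contact_force: [-1.8, -0.4, 5.4]
opening: 0.0362
grip_force: 51.5
```

Request:
play_rows([
  [0.6,[0,0,0],[0,0,0]],
  [0.7,[0,0,0],[0,0,0]],
  [0.7,[0,0,0],[0,0,0]],
  [0.7,[0,0,-0.4],[0,0,0]],
  [0.7,[0,0,-1],[0,0,0]],
  [0.7,[0,0,0],[0,0,0]],
])

```text
t: 11.7
tool_pos: [0.5343, -0.1024, 0.2064]
tool_rot: [1.849, 2.527, 0.005]
contact_force: [0.9, -0.3, -0.5]
opening: 0.0597
grip_force: 0.0
```

Run:
```python
from h import *
o=ctrl.get_obs();print(o['tool_pos'],o['contact_force'],o['opening'])
ims=[cv2.resize(shot(n)['color'][y:y+70,x:x+70],(400,400),interpolation=cv2.INTER_CUBIC) for n,(x,y) in(('scene',(330,205)),('top',(325,145)))]
cv2.imwrite('pics/seat.png',np.hstack(ims))
```

```text
[ 0.5342691  -0.10235204  0.20643702] [ 0.86107428 -0.33814514 -0.47419464] 0.059663956943966485
```

View pics/seat.png

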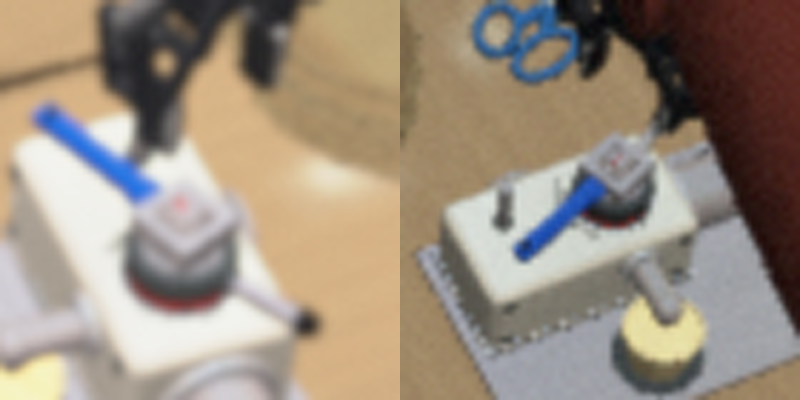

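The key is seated, with the red mark showing through the hub at left-crop (180,205). The handle lies anticlockwise of the pin, which is at right-crop (505,200). I'm measuring its angle.

```bash
cat >> h.py <<'E'
def handle():
    for n,(u0,v0) in(('scene',(348,228)),('top',(357,180))):
        d=shot(n);hsv=cv2.cvtColor(d['color'],cv2.COLOR_BGR2HSV)
        b=cv2.inRange(hsv,(100,120,50),(130,255,255)); yy,xx=np.mgrid[:400,:640]; b[(abs(xx-u0)>25)|(abs(yy-v0)>18)]=0
        nl,L,st,_=cv2.connectedComponentsWithStats(b)
        if nl<2: continue
        i=1+np.argmax(st[1:,4]);P=np.argwhere(L==i)[:,::-1]
        W=np.array([onz(d,*q,.135)[:2] for q in P]);m=W.mean(0);e=np.linalg.svd(W-m)[2][0];e*=np.sign(e[1]);k=(W-m)@e
        print(n,len(P),m.round(4),np.degrees(np.arctan2(e[1],e[0])),k.min(),k.max(),'hub',(m-.0605*e).round(4))
E
python3 -c "
from h import *
handle()"
```

```text
scene 78 [ 0.5132 -0.0415] 108.37365581669357 -0.03429744266326334 0.0382109190652654 hub [ 0.5323 -0.0989]
top 62 [ 0.5143 -0.0469] 108.28760055926458 -0.03733917567822053 0.04419157987496521 hub [ 0.5333 -0.1043]
```

Handle is at 108°, about 0.41 rad short of the mark. The bar is at about -58°. I'll go to its anticlockwise side with the fingers shut and push clockwise along tool -y.

Request:
play_rows([
  [0,[-0.43,0.39,0],[0,0,0]],
  [0,[-0.43,0.39,0],[0,0,0]],
  [0,[0,0,0],[0,0,-0.9]],
  [0,[0,0,0],[0,0,-0.9]],
  [0,[0,0,0],[0,0,0]],
  [0,[0,0,0],[0,0,0]],
])

```text
t: 12.65
tool_pos: [0.5808, -0.1303, 0.1984]
tool_rot: [-1.525, -2.745, 0.0]
contact_force: [-0.2, 0.4, 0.3]
opening: 0.0001
grip_force: 0.0
```

Run:
```python
from h import *
o=ctrl.get_obs();p=o['tool_pos'];M=R.from_rotvec(o['tool_rot']).as_matrix();print(p,np.degrees(np.arctan2(M[1,0],M[0,0])),M[:,2],o['contact_force'],o['opening'])
d=np.array([.5846,-.1312,.106])-p;print((M.T@d/.05).round(3))
```

```text
[ 0.58075189 -0.13033938  0.19842284] 121.9009102529085 [-1.50551261e-03  5.28361042e-04 -9.99998727e-01] [-0.21482025  0.38610231  0.33696129] 0.0001429337951087154
[-0.058  0.058  1.848]
```

Request:
play_rows([
  [0,[-0.06,0.06,0.8],[0,0,0]],
  [0,[0,0,0.6],[0,0,0]],
  [0,[0,0,0.3],[0,0,0]],
  [0,[0,0,0.12],[0,0,0]],
  [0,[0,0,0],[0,0,0]],
])

```text
t: 13.28
tool_pos: [0.5858, -0.1316, 0.1089]
tool_rot: [1.523, 2.747, 0.0]
contact_force: [0.4, -0.2, 0.4]
opening: -0.0001
grip_force: 0.0
```

Request:
play_rows([
  [0,[0,-0.1,0],[0,0,0]],
  [0,[0,-0.1,0],[0,0,0]],
  [0,[0,0,0],[0,0,0]],
])

```text
t: 13.65
tool_pos: [0.5768, -0.1372, 0.1089]
tool_rot: [1.524, 2.747, 0.0]
contact_force: [-0.1, -0.4, -0.5]
opening: -0.0002
grip_force: 0.0
```

Request:
play_rows([
  [0,[0,-0.06,0.04],[0,0,0]],
  [0,[0,-0.06,0],[0,0,0]],
  [0,[0,0,0],[0,0,0]],
])

```text
t: 14.02
tool_pos: [0.5716, -0.14, 0.1062]
tool_rot: [-1.523, -2.747, -0.0]
contact_force: [0.3, 0.8, -0.0]
opening: -0.0004
grip_force: 0.0
```

Request:
play_rows([
  [0,[0,-0.06,0],[0,0,0]],
  [0,[0,0,0],[0,0,0]],
])

```text
t: 14.28
tool_pos: [0.5692, -0.1416, 0.1063]
tool_rot: [1.523, 2.748, 0.0]
contact_force: [0.6, 1.4, 0.2]
opening: 0.0002
grip_force: 0.4
```

Request:
play_rows([
  [0,[-0.013,-0.078,0],[0,0,0.5]],
  [0,[-0.013,-0.078,0],[0,0,0.5]],
  [0,[0,0,0],[0,0,0]],
])

```text
t: 14.65
tool_pos: [0.5631, -0.1466, 0.1064]
tool_rot: [-1.71, -2.635, 0.0]
contact_force: [1.0, 0.9, 0.3]
opening: 0.0
grip_force: 0.3
```

Request:
play_rows([
  [0,[-0.013,-0.078,0],[0,0,0.5]],
  [0,[-0.013,-0.078,0],[0,0,0.5]],
  [0,[0,0,0],[0,0,0]],
])

```text
t: 15.02
tool_pos: [0.5564, -0.1508, 0.1064]
tool_rot: [1.889, 2.51, -0.0]
contact_force: [0.3, 0.7, 0.2]
opening: -0.0003
grip_force: 0.3
```

```bash
cat >> h.py <<'E'
def st():
    o=ctrl.get_obs();p=o['tool_pos'];M=R.from_rotvec(o['tool_rot']).as_matrix();f=M.T@o['contact_force']
    r=M.T@(p-[.530,-.1005,0]);print('t',o['t'],'head',np.degrees(np.arctan2(M[1,0],M[0,0])).round(2),'p tool',r.round(4),'ang',np.degrees(np.arctan2(p[1]+.1005,p[0]-.53)).round(2),'F tool',f.round(2),'z',p[2].round(4),'tq',(M.T@o['wrist_torque']).round(2))
E
python3 -c "
from h import *
st();handle()"
```

```text
t 15.025 head 106.09 p tool [-0.0556  0.0115 -0.1064] ang -62.26 F tool [ 0.64  0.45 -0.24] z 0.1064 tq [-0.11  0.01  0.02]
scene 69 [ 0.5326 -0.0372] 88.33966606502995 -0.034831539916624035 0.03585180349891363 hub [ 0.5308 -0.0977]
top 66 [ 0.5318 -0.0412] 87.43245299911217 -0.03908720498983114 0.04298983768430782 hub [ 0.5291 -0.1016]
```

Request:
play_rows([
  [0,[-0.013,-0.078,0],[0,0,0.5]],
  [0,[-0.013,-0.078,0],[0,0,0.5]],
])

```text
t: 15.38
tool_pos: [0.5496, -0.1538, 0.1065]
tool_rot: [2.062, 2.369, 0.001]
contact_force: [1.7, 1.3, -1.0]
opening: -0.0001
grip_force: 0.8
```

Request:
play_rows([
  [0,[-0.013,-0.078,0],[0,0,0.5]],
  [0,[-0.013,-0.078,0],[0,0,0.5]],
])

```text
t: 15.62
tool_pos: [0.5427, -0.1561, 0.1068]
tool_rot: [2.221, 2.218, 0.003]
contact_force: [5.1, -0.3, -1.0]
opening: -0.0001
grip_force: 1.9
```

```bash
python3 -c "
from h import *
st();handle()"
```

```text
t 15.625 head 89.94 p tool [-0.0556  0.0131 -0.1067] ang -77.15 F tool [-0.29  5.05  1.03] z 0.1068 tq [-0.74  0.02  0.03]
scene 69 [ 0.5356 -0.0368] 85.1890491899002 -0.03536239073514957 0.03697926857791161 hub [ 0.5305 -0.0971]
top 64 [ 0.535  -0.0406] 86.2216662569382 -0.039725845489749875 0.042266533662556796 hub [ 0.531 -0.101]
```

Request:
play_rows([
  [0,[-0.013,-0.078,0],[0,0,0.5]],
  [0,[0,0,0],[0,0,0]],
])

```text
t: 15.98
tool_pos: [0.5384, -0.1568, 0.1068]
tool_rot: [2.294, 2.144, 0.001]
contact_force: [3.7, -0.5, -1.6]
opening: -0.0001
grip_force: 1.8
```

```bash
python3 -c "
from h import *
st()"
```

```text
t 15.975 head 86.13 p tool [-0.0557  0.0124 -0.1067] ang -81.5 F tool [-0.28  3.71  1.6 ] z 0.1068 tq [-0.7   0.02 -0.01]
```

Request:
play_rows([
  [0,[-0.013,-0.078,0],[0,0,0.5]],
  [0,[0,0,0],[0,0,0]],
])

```text
t: 16.23
tool_pos: [0.5359, -0.1575, 0.1075]
tool_rot: [2.365, 2.06, 0.005]
contact_force: [7.8, -0.6, -3.1]
opening: 0.0001
grip_force: 3.4
```

```bash
python3 -c "
from h import *
st()"
```

```text
t 16.225 head 82.11 p tool [-0.0558  0.0143 -0.1073] ang -84.09 F tool [0.46 7.76 3.13] z 0.1075 tq [-1.35  0.1   0.04]
```

Request:
play_rows([
  [0,[-0.013,-0.078,0],[0,0,0.4]],
  [0,[0,0,0],[0,0,0]],
])

```text
t: 16.48
tool_pos: [0.5325, -0.1578, 0.1077]
tool_rot: [2.421, 1.992, 0.007]
contact_force: [9.8, -1.1, -2.5]
opening: -0.0003
grip_force: 4.1
```

```bash
python3 -c "
from h import *
st()"
```

```text
t 16.475 head 78.92 p tool [-0.0559  0.0143 -0.1075] ang -87.49 F tool [0.85 9.82 2.62] z 0.1077 tq [-1.6   0.07  0.04]
```

Request:
play_rows([
  [0,[-0.013,-0.05,0],[0,0,0.3]],
  [0,[0,0,0],[0,0,0]],
])

```text
t: 16.73
tool_pos: [0.5302, -0.158, 0.1078]
tool_rot: [2.462, 1.941, 0.008]
contact_force: [10.5, -1.0, -2.0]
opening: -0.0001
grip_force: 4.3
```

```bash
python3 -c "
from h import *
st()"
```

```text
t 16.725 head 76.52 p tool [-0.0559  0.0145 -0.1076] ang -89.77 F tool [ 1.5  10.45  2.09] z 0.1078 tq [-1.79  0.23  0.02]
```

Request:
play_rows([
  [0,[-0.016,-0.08,0],[0,0,0.5]],
  [0,[-0.016,-0.08,0],[0,0,0.5]],
  [0,[0,0,0],[0,0,0]],
])

```text
t: 17.1
tool_pos: [0.5224, -0.1581, 0.1086]
tool_rot: [2.59, 1.764, 0.008]
contact_force: [8.6, -2.6, 0.1]
opening: 0.0004
grip_force: 3.9
```

```bash
python3 -c "
from h import *
st()"
```

```text
t 17.1 head 68.51 p tool [-0.0564  0.0151 -0.1085] ang -97.52 F tool [0.7  8.99 0.03] z 0.1086 tq [-1.57  0.2   0.02]
```

Request:
play_rows([
  [0,[-0.016,-0.08,0],[0,0,0.5]],
  [0,[0,0,0],[0,0,0]],
])

```text
t: 17.35
tool_pos: [0.5186, -0.1578, 0.1097]
tool_rot: [2.649, 1.672, 0.008]
contact_force: [7.2, -2.3, 5.1]
opening: 0.0
grip_force: 4.3
```

```bash
python3 -c "
from h import *
st();handle()"
```

```text
t 17.35 head 64.52 p tool [-0.0567  0.0154 -0.1095] ang -101.28 F tool [ 0.98  7.56 -4.99] z 0.1097 tq [-1.27  0.15 -0.02]
scene 65 [ 0.5366 -0.0316] 85.8102464435971 -0.031548291244634555 0.03178075359330686 hub [ 0.5321 -0.092 ]
top 65 [ 0.5352 -0.0411] 85.8642632286812 -0.039264463782076015 0.0406641026561811 hub [ 0.5308 -0.1014]
```

Force is now partly upward (+5 N) and the tip has risen to 0.110, so it is riding up the bar. I'll back off, go lower and push again.

Request:
play_rows([
  [0,[0,0.3,0],[0,0,0]],
  [0,[0,0.1,0],[0,0,0]],
  [0,[0,0,0],[0,0,0]],
])

```text
t: 17.82
tool_pos: [0.5325, -0.1644, 0.1054]
tool_rot: [-2.656, -1.674, 0.003]
contact_force: [-0.5, 0.6, -0.7]
opening: 0.0001
grip_force: 0.0
```

Run:
```python
from h import *
st();ims=[cv2.resize(shot(n)['color'][y:y+70,x:x+70],(400,400),interpolation=cv2.INTER_CUBIC) for n,(x,y) in(('scene',(330,215)),('top',(325,145)))]
cv2.imwrite('pics/bar.png',np.hstack(ims))
```

```text
t 17.825 head 64.44 p tool [-0.0566  0.0295 -0.1054] ang -87.79 F tool [ 0.31 -0.65  0.74] z 0.1054 tq [ 0.04  0.01 -0.02]
```

View pics/bar.png

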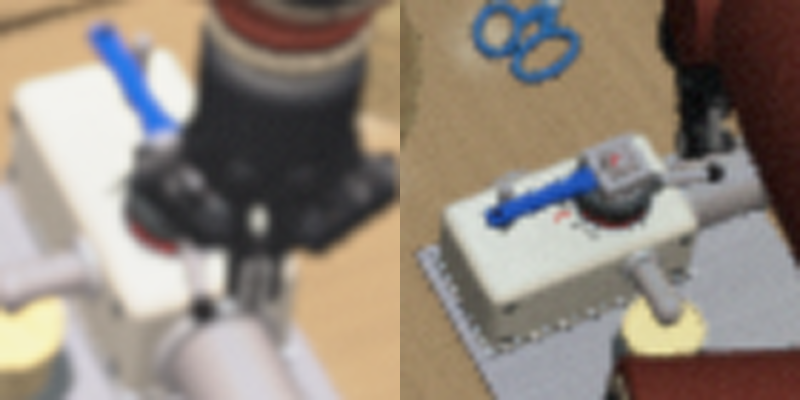

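The bar's black end is now at scene (365.0,269.1) and top (379.3,174.6). The key handle bears on the pin.

Run:
```python
from h import *
ds=shot('scene');dt=shot('top')
for d,p0 in((ds,(365,269.1)),(dt,(379.3,174.6))):
    g=d['color'].max(2).astype(float);u,v=map(round,p0);s=np.clip(110-g[v-4:v+5,u-4:u+5],0,None)
    yy,xx=np.mgrid[v-4:v+5,u-4:u+5];c=((xx*s).sum()/s.sum(),(yy*s).sum()/s.sum())
    for q in(p0,c):
        w=onz(d,*q,.112);print(np.round(q,2),w.round(4),np.degrees(np.arctan2(w[1]+.1005,w[0]-.53)))
```

```text
[365.  269.1] [ 0.5071 -0.1672  0.112 ] -108.98234423619284
[365.08 268.97] [ 0.5075 -0.1669  0.112 ] -108.75294623991309
[379.3 174.6] [ 0.5085 -0.1674  0.112 ] -107.82538175099862
[378.03 172.58] [ 0.5193 -0.1681  0.112 ] -98.96894401152065
```

Bar is at about -108.5°, having turned about 0.89 rad. I'll square the tool to it, go lower, and push until about 14 N.

Request:
play_rows([
  [0,[0,0,0.06],[0,0,-0.7]],
  [0,[0,0,0],[0,0,0]],
])

```text
t: 18.27
tool_pos: [0.5326, -0.1643, 0.1029]
tool_rot: [-2.574, -1.8, 0.001]
contact_force: [-0.2, 0.3, -0.6]
opening: -0.0005
grip_force: 0.0
```

```bash
python3 -c "
from h import *
st()"
```

```text
t 18.275 head 69.95 p tool [-0.0591  0.0242 -0.1029] ang -87.69 F tool [ 0.23 -0.27  0.6 ] z 0.1029 tq [-0.02 -0.05  0.  ]
```

Request:
play_rows([
  [0,[0.07,-0.1,0],[0,0,0]],
  [0,[0,-0.1,0],[0,0,0]],
  [0,[0,-0.06,0],[0,0,0]],
  [0,[0,0,0],[0,0,0]],
])

```text
t: 18.77
tool_pos: [0.5246, -0.1576, 0.1048]
tool_rot: [2.568, 1.797, 0.008]
contact_force: [7.6, -2.9, -3.4]
opening: -0.0002
grip_force: 3.4
```

```bash
python3 -c "
from h import *
st()"
```

```text
t 18.775 head 69.96 p tool [-0.0555  0.0154 -0.1047] ang -95.41 F tool [-0.08  8.12  3.42] z 0.1048 tq [-1.43  0.14  0.  ]
```

Request:
play_rows([
  [0,[0,-0.05,0],[0,0,0]],
  [0,[0,0,0],[0,0,0]],
])

```text
t: 19.02
tool_pos: [0.5233, -0.1573, 0.1053]
tool_rot: [2.566, 1.795, 0.01]
contact_force: [10.0, -4.2, -3.1]
opening: 0.0
grip_force: 4.7
```

```bash
python3 -c "
from h import *
st()"
```

```text
t 19.025 head 69.95 p tool [-0.0557  0.0144 -0.1052] ang -96.7 F tool [-0.49 10.81  3.21] z 0.1053 tq [-1.98  0.08  0.1 ]
```

Request:
play_rows([
  [0,[0,-0.05,0.02],[0,0,0.2]],
  [0,[0,0,0],[0,0,0]],
])

```text
t: 19.27
tool_pos: [0.5216, -0.1571, 0.1052]
tool_rot: [2.59, 1.758, 0.011]
contact_force: [11.1, -4.7, -1.7]
opening: 0.0001
grip_force: 5.3
```

```bash
python3 -c "
from h import *
st()"
```

```text
t 19.275 head 68.34 p tool [-0.0557  0.0145 -0.1049] ang -98.41 F tool [-0.31 12.03  1.9 ] z 0.1052 tq [-2.11  0.03 -0.03]
```

Request:
play_rows([
  [0,[-0.01,-0.05,0.02],[0,0,0.3]],
  [0,[0,0,0],[0,0,0]],
])

```text
t: 19.52
tool_pos: [0.5196, -0.1569, 0.1049]
tool_rot: [2.625, 1.703, 0.013]
contact_force: [11.7, -4.4, 0.7]
opening: 0.0002
grip_force: 5.8
```

```bash
python3 -c "
from h import *
st()"
```

```text
t 19.525 head 65.93 p tool [-0.0557  0.0151 -0.1047] ang -100.4 F tool [ 0.77 12.49 -0.51] z 0.1049 tq [-2.02  0.06  0.  ]
```

Request:
play_rows([
  [0,[-0.01,-0.06,0.02],[0,0,0.3]],
  [0,[0,0,0],[0,0,0]],
])

```text
t: 19.77
tool_pos: [0.5172, -0.1565, 0.1046]
tool_rot: [2.659, 1.647, 0.014]
contact_force: [12.3, -5.4, 1.7]
opening: -0.0003
grip_force: 6.2
```

```bash
python3 -c "
from h import *
st()"
```

```text
t 19.775 head 63.53 p tool [-0.0558  0.0152 -0.1044] ang -102.89 F tool [ 0.64 13.4  -1.5 ] z 0.1046 tq [-2.07  0.04  0.02]
```

Request:
play_rows([
  [0,[-0.01,-0.06,0],[0,0,0.3]],
  [0,[0,0,0],[0,0,0]],
])

```text
t: 20.02
tool_pos: [0.5144, -0.1558, 0.1046]
tool_rot: [2.693, 1.59, 0.015]
contact_force: [12.3, -5.7, 1.5]
opening: -0.0002
grip_force: 6.4
```

```bash
python3 -c "
from h import *
st()"
```

```text
t 20.025 head 61.13 p tool [-0.0559  0.0148 -0.1044] ang -105.8 F tool [ 0.97 13.51 -1.23] z 0.1046 tq [-2.15  0.1   0.01]
```

Request:
play_rows([
  [0,[-0.01,-0.06,0],[0,0,0.3]],
  [0,[0,0,0],[0,0,0]],
  [0,[0,0,0],[0,0,0]],
])

```text
t: 20.4
tool_pos: [0.5116, -0.1549, 0.1046]
tool_rot: [2.726, 1.534, 0.015]
contact_force: [12.2, -7.3, 1.6]
opening: 0.0
grip_force: 6.5
```

```bash
python3 -c "
from h import *
st();handle()"
```

```text
t 20.4 head 58.74 p tool [-0.0559  0.0143 -0.1044] ang -108.72 F tool [ 0.07 14.25 -1.38] z 0.1046 tq [-2.25  0.11  0.1 ]
scene 48 [ 0.5366 -0.0243] 83.1776026772446 -0.026231207144755898 0.02441671838216277 hub [ 0.5294 -0.0843]
top 66 [ 0.5346 -0.0415] 85.51768503588478 -0.03879488948185307 0.04313142819871589 hub [ 0.5299 -0.1018]
```

Bar torque is about 0.80 N m (14.3 N), so the ring is tight with margin. I'm backing off and rising.

Request:
play_rows([
  [0,[0,0.3,0],[0,0,0]],
  [0,[0,0.1,0],[0,0,0]],
  [0,[0,0,-0.8],[0,0,0]],
  [0.4,[0,0,-1],[0,0,-0.85]],
  [0.7,[0,0,-0.3],[0,0,-0.85]],
  [0.7,[0,0,0],[0,0,-0.85]],
  [0.7,[0,0,0],[0,0,-0.8]],
  [0.7,[0,0,0],[0,0,0]],
])

```text
t: 21.5
tool_pos: [0.5226, -0.162, 0.2043]
tool_rot: [-2.305, -2.131, 0.001]
contact_force: [1.1, 0.6, 0.2]
opening: 0.0598
grip_force: 0.0
```

Run:
```python
from h import *
st();handle()
o=ctrl.get_obs();p=o['tool_pos'];M=R.from_rotvec(o['tool_rot']).as_matrix();print(p,M[:,2],(M.T@(np.array([.530,-.1005,.17])-p)/.05).round(3),o['opening'])
```

```text
t 21.5 head 85.52 p tool [-0.0617 -0.0031 -0.2044] ang -96.9 F tool [ 0.73  1.04 -0.23] z 0.2043 tq [ 0.06 -0.02  0.05]
scene 15 [ 0.5365 -0.0088] 76.40856612860796 -0.011973799099547957 0.00903773337002651 hub [ 0.5223 -0.0676]
top 65 [ 0.5349 -0.0403] 86.42943800554193 -0.04007648352982386 0.0419330276034306 hub [ 0.5311 -0.1007]
[ 0.52278462 -0.16211243  0.20457757] [-1.49254551e-03  6.82353484e-04 -9.99998653e-01] [1.239 0.048 0.692] 0.05999036756777655
```

Request:
play_rows([
  [0.7,[0.62,0.03,0],[0,0,0]],
  [0.7,[0.62,0.03,0],[0,0,0]],
  [0.7,[0,0,0],[0,0,0]],
  [0.7,[0,0,0.6],[0,0,0]],
  [0.7,[0,0,0.5],[0,0,0]],
  [0.7,[0,0,0.3],[0,0,0]],
  [0.7,[0,0,0],[0,0,0]],
])

```text
t: 22.48
tool_pos: [0.5301, -0.101, 0.1339]
tool_rot: [-2.304, -2.132, 0.002]
contact_force: [-0.4, 0.3, -0.6]
opening: 0.0598
grip_force: 0.0
```

```bash
python3 -c "
from h import *
st();print(ctrl.get_obs()['tool_pos'])"
```

```text
t 22.475 head 85.55 p tool [-0.0004 -0.0003 -0.1339] ang -83.81 F tool [ 0.24 -0.37  0.65] z 0.1339 tq [-0.04 -0.01 -0.01]
[ 0.53005267 -0.10098575  0.13392621]
```

Request:
play_rows([
  [0.7,[0,0,0.06],[0,0,0]],
  [0.5,[0,0,0],[0,0,0]],
  [0.4,[0,0,0],[0,0,0]],
  [0.3,[0,0,0],[0,0,0]],
  [0.3,[0,0,0],[0,0,0]],
], force=35)

```text
t: 23.1
tool_pos: [0.5304, -0.101, 0.1336]
tool_rot: [-2.304, -2.134, 0.003]
contact_force: [-5.9, 0.1, 4.7]
opening: 0.0368
grip_force: 34.8
```

```bash
python3 -c "
from h import *
st();print(ctrl.get_obs()['opening'])"
```

```text
t 23.1 head 85.62 p tool [-0.0006  0.0002 -0.1336] ang -54.49 F tool [-0.38 -5.9  -4.69] z 0.1336 tq [ 0.9  -0.1  -0.06]
0.036812056400645686
```

Request:
play_rows([
  [0.3,[0,-0.03,-0.05],[0,0,0]],
  [0.3,[0,0,-0.04],[0,0,0]],
  [0.3,[0,0,0],[0,0,0]],
])

```text
t: 23.48
tool_pos: [0.5295, -0.1008, 0.1368]
tool_rot: [2.305, 2.134, -0.0]
contact_force: [-0.3, -0.0, -2.9]
opening: 0.0369
grip_force: 35.7
```

```bash
python3 -c "
from h import *
st();print(ctrl.get_obs()['opening'])"
```

```text
t 23.475 head 85.59 p tool [-0.0003 -0.0004 -0.1368] ang -149.93 F tool [-0.06 -0.34  2.87] z 0.1368 tq [-0.11 -0.22  0.05]
0.036859300185712984
```

Request:
play_rows([
  [0.3,[0,0,-0.08],[0,0,0]],
  [0.3,[0,0,-0.1],[0,0,0]],
  [0.3,[0,0,-0.1],[0,0,0]],
  [0.3,[0,0,-0.1],[0,0,0]],
  [0.3,[0,0,-0.4],[0,0,0]],
  [0.3,[0,0,-0.8],[0,0,0]],
  [0.3,[0,0,0],[0,0,0]],
])

```text
t: 24.35
tool_pos: [0.5321, -0.1014, 0.2217]
tool_rot: [2.299, 2.129, 0.007]
contact_force: [-0.5, 0.1, -1.7]
opening: 0.0364
grip_force: 35.9
```

Run:
```python
from h import *
st();print(ctrl.get_obs()['opening'])
ims=[cv2.resize(shot(n)['color'][y:y+70,x:x+70],(400,400),interpolation=cv2.INTER_CUBIC) for n,(x,y) in(('scene',(330,205)),('top',(325,140)))]
cv2.imwrite('pics/off.png',np.hstack(ims))
```

```text
t 24.35 head 85.61 p tool [-0.0012  0.0042 -0.2217] ang -23.48 F tool [ 0.07 -0.51  1.74] z 0.2217 tq [-0.   -0.01 -0.01]
0.03635000157562334
```

View pics/off.png

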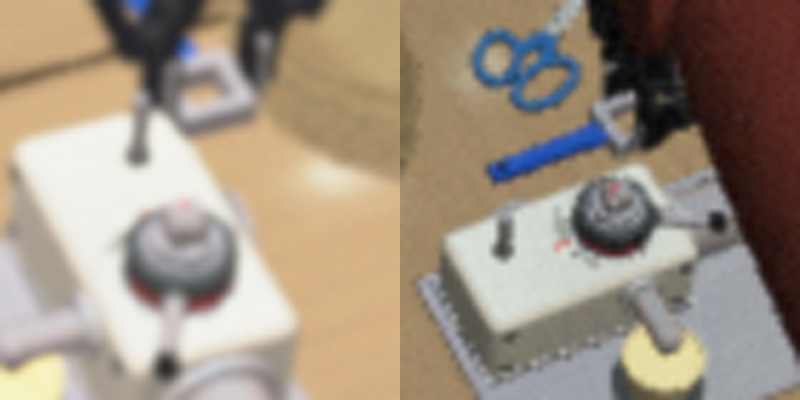

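Key is off and level: left-crop hub at (210,95), right-crop handle at (500,170). The barrel and bar stayed put, with the bar end at left-crop (167,365). I'm carrying it back to its original clear spot.

Request:
play_rows([
  [0.3,[0.847,-0.065,0],[0,0,-0.955]],
  [0.3,[0.849,0.047,0],[0,0,-0.955]],
  [0.3,[0.835,0.161,0],[0,0,-0.955]],
  [0.3,[0.806,0.27,0],[0,0,-0.955]],
  [0.3,[0.763,0.375,0],[0,0,-0.955]],
  [0.3,[0.706,0.473,0],[0,0,-0.955]],
  [0.3,[0.637,0.562,0],[0,0,-0.955]],
  [0.3,[0.557,0.643,0],[0,0,-0.955]],
])

```text
t: 25.45
tool_pos: [0.5284, 0.2405, 0.2139]
tool_rot: [-0.892, -3.009, 0.003]
contact_force: [0.6, -0.0, -1.3]
opening: 0.0368
grip_force: 35.9
```

Request:
play_rows([
  [0.3,[0,0,0.8],[0,0,-0.95]],
  [0.3,[0,0,1],[0,0,-0.95]],
  [0.3,[0,0,1],[0,0,0]],
  [0.3,[0,0,0.8],[0,0,0]],
  [0.3,[0,0,0.2],[0,0,0]],
  [0.3,[0,0,0],[0,0,0]],
])

```text
t: 26.2
tool_pos: [0.529, 0.2392, 0.0253]
tool_rot: [-0.494, -3.101, 0.001]
contact_force: [0.6, -0.5, -1.0]
opening: 0.0368
grip_force: 35.9
```

```bash
python3 -c "
from h import *
st();o=ctrl.get_obs();print(o['tool_pos'],R.from_rotvec(o['tool_rot']).as_matrix()[:,2])"
```

```text
t 26.2 head 161.91 p tool [ 0.1064  0.3226 -0.0254] ang 90.17 F tool [-0.77 -0.27  1.01] z 0.0253 tq [ 0.04 -0.05  0.03]
[0.52899637 0.23920428 0.02526004] [-1.62830954e-03 -4.79746122e-04 -9.99998559e-01]
```

Request:
play_rows([
  [0.3,[0,0,0.26],[0,0,0]],
  [0.3,[0,0,0.07],[0,0,0]],
  [0.3,[0,0,0],[0,0,0]],
])

```text
t: 26.58
tool_pos: [0.5296, 0.2394, 0.0096]
tool_rot: [0.494, 3.102, 0.0]
contact_force: [-0.0, -0.3, -2.0]
opening: 0.0368
grip_force: 35.9
```

Request:
play_rows([
  [0.3,[0,0,0.04],[0,0,0]],
  [0.3,[0,0,0],[0,0,0]],
])

```text
t: 26.82
tool_pos: [0.5298, 0.2394, 0.0076]
tool_rot: [0.494, 3.102, 0.0]
contact_force: [0.9, 0.3, -2.0]
opening: 0.0369
grip_force: 35.9
```

Request:
play_rows([
  [0.3,[0,0,0.03],[0,0,0]],
  [0.3,[0,0,0.01],[0,0,0]],
  [0.3,[0,0,0],[0,0,0]],
])

```text
t: 27.2
tool_pos: [0.5298, 0.2395, 0.0074]
tool_rot: [-0.493, -3.102, 0.001]
contact_force: [-6.0, -2.7, 9.4]
opening: 0.0369
grip_force: 37.2
```

Key is on the table (9 N upward). I'm releasing and rising.

Request:
play_rows([
  [0.6,[0,0,0],[0,0,0]],
  [0.7,[0,0,0],[0,0,0]],
  [0.8,[0,0,0],[0,0,0]],
  [0.8,[0,0,-0.5],[0,0,0]],
  [0.8,[0,0,-1],[0,0,0]],
  [0.8,[0,0,-1],[0,0,0]],
  [0.8,[0,0,0],[0,0,0]],
  [0.8,[0,0,0],[0,0,0]],
])

```text
t: 28.2
tool_pos: [0.5292, 0.2393, 0.1298]
tool_rot: [-0.494, -3.102, 0.0]
contact_force: [-0.0, -0.8, 0.3]
opening: 0.0685
grip_force: 0.0
```

Run:
```python
from h import *
st()
for n,(u0,v0) in(('scene',(297,203)),('top',(290,235))):
    d=shot(n);hsv=cv2.cvtColor(d['color'],cv2.COLOR_BGR2HSV)
    b=cv2.inRange(hsv,(100,120,50),(130,255,255)); yy,xx=np.mgrid[:400,:640]; b[(abs(xx-u0)>40)|(abs(yy-v0)>30)]=0
    P=np.argwhere(b)[:,::-1];W=np.array([onz(d,*q,.007)[:2] for q in P]);m=W.mean(0);e=np.linalg.svd(W-m)[2][0];k=(W-m)@e
    print(n,len(P),m.round(4),np.degrees(np.arctan2(e[1],e[0])),k.min(),k.max())
```

```text
t 28.2 head 161.92 p tool [ 0.1063  0.3227 -0.1298] ang 90.14 F tool [-0.2  -0.78 -0.26] z 0.1298 tq [ 0.    0.03 -0.02]
scene 57 [0.4745 0.2588] 163.72262685617477 -0.03528784945637244 0.03996299261857144
top 61 [0.4736 0.256 ] 162.43245850918078 -0.040665109580912136 0.04385216019104876
```

The two views agree on the key's position at table height, so it lies flat. Handing in.

```bash
python3 -c "
from h import *
print(ctrl.finish_job())"
```

```text
the job is handed in; nothing more can be done
None
```

I handed the job in at about 28 s: the key seated on the square and stopped on the pin, the ring was tightened to about 0.8 N m by the force reading (an estimated 0.2 mm of squeeze), and the key now lies flat about 340 mm from the doser; the system returned no verdict.

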